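# Move a batch-tag carrier over the rail end stops and home into the notch of the next rail

## Task

Move the tag carrier with the round tag from its rail onto the next rail: lift it over the two end stops in the gap, set it down gently on the wide sleeve at the start of the next rail, then slide it along the rail, without lifting it again, until its cross pin drops fully into the notch, and leave it hanging there. Rail and carrier are delicate: never push or press the carrier hard against the rack (keep well under 25 N). Leave the carrier with the square tag and the pan, bowl and shaker where they are.

Things in the scene. Friction and masses are not known exactly. Their poses are not given: they have to be found in the camera images.
- rack: Fixed steel rack, two straight flat-on-edge rails in line, end to end, 20 mm apart. Origin on the table under the middle of the gap. z up; y along the rails, from rail 1 (y below 0) to the next rail, rail 2 (y above 0); x across. Rails centred on x = 0; posts are no thicker than they are. Nothing on it moves under less than 100 N. Numbers below: mm in this frame.
- rail1_end (a point): Top edge of rail 1 at its transfer end (y -10, z 200). Rail 1: 10 thick, y -235 to -10, top at z 200. Upright end stops, 8 long, as thick as the rail and 22 above its top, stand at y -18 to -10 and at the far end.
- sleeve_start (a point): Top edge of rail 2's start (y 10, z 200). Rail 2 begins with a fixed sleeve, 10 thick, y 10 to 100, top at z 200, with an end stop at y 10 to 18 rising 22 above it. From the sleeve on a thinner notched bar continues, 8 thick, top at z 199 (1 lower).
- search_mid (a point): Middle (y 160, z 199) of the stretch where the notch may be; NOT the notch. The notched bar is clamped in the sleeve at a length that differs each time and is not reported. Its only notch is square-sided, cut across the top, 15 long (y), floor at z 190; its centre lies anywhere from y 120 to y 200: find it by feel or eye. An end stop stands 72 past the notch centre.
- carrier_grip (a point): Centre of the black grip block of the carrier to move (0.2 to 0.4 kg, steel, round tag 60 diameter below; axes parallel to the rack's; hangs on rail 1 between the other carrier and the gap). Block: 20 (x) by 18 (y), 42 tall, upright above the rail, gripped from above; under it a bridge plate, 5 thick, 18 long (y). Height z: 242 on rail 1 and sleeve, 241 on the bar, 232 in the notch.
- carrier_pin (a point): Centre of its cross pin (10 diameter, along x, 37 below the grip centre) on which it rides and can swing. z 205 on rail 1 and sleeve, 204 on the bar, 195 in the notch. Bridge underside 11 above it. Two cheeks, 14 apart inside, 20 over all, 24 long (y), straddle the rail down to 27 below it; tag and back strip hang clear of the rail's sides to 108 below it.
- spare_grip (a point): Bystander: grip centre of a like carrier with a square-cornered tag (40 wide, 70 tall), hanging on rail 1 near its blind end, at least 95 mm from the carrier to be moved. Leave it where it is.
- pan: Bystander: loose steel food pan, 160 (x) x 130 x 100 tall, origin at the centre of its underside.
- bowl: Bystander: loose steel bowl, 120 diameter, 60 tall, origin at the centre of its underside.
- shaker: Bystander: loose clear shaker jar, 56 diameter, 110 tall, origin at the centre of its underside.
There are look-alikes about, which are no part of the job. What is shaped like the part that bears carrier_grip but green or yellow is not meant.

How it is judged:
By the outcome, as a careful person would: the job done as asked, in the order asked, and still so for the second after the job is handed in, with the robot touching nothing.
It also fails if it takes over 61 s, if anything falls off the work surface, if the arm or the gripper's body presses on something with over 40 N, if the wrist force passes 120 N, or if a joint passes its speed limit or range.

## Robot

A 6-joint arm with a two-finger parallel gripper is mounted at the origin on the work surface. World frame = base frame: x ahead of the robot, y to its left, z up, the work surface at z = 0. Lengths are in m, angles in degrees, forces in N, time in s.
With the tool pointing down it reaches from about 0.225 to 0.875 m from the base axis. Payload 3.4 kg.
Tool frame: the origin (TCP) lies midway between the tips of the shut fingers; the grasp point (between the pads) lies 19 mm behind it; z points along the fingers, y is the direction in which the jaws open and shut (so a half turn about z gives the same grasp; the last joint's range is limited). The gripper opens to 85 mm and grips with 20 to 120 N. Pads are 22 mm wide; open, the fingers measure 114 mm over their backs; the gripper's body (76 mm by 85 mm) begins 54 mm behind the grasp point. The pads swing forward as they close: fully open they stand 13 mm farther back than shut.
Start: joints at [-74.026, 15.808, 86.224, -0, 77.962, -6.933], TCP at [0.224, -0.53, 0.191] pointing down, gripper open.
Joint ranges: [-165.64, 165.64], [-43.16, 119.46], [12.63, 154.43], [-67.54, 247.53], [6.08, 155.33], [-154.97, 154.97]. Speed limits (degrees/s): [147.25, 147.25, 180, 180, 180, 180].

## Interface

Orientations are given as [roll, pitch, yaw] about the fixed x, y, z axes, in that order (R = Rz(yaw) Ry(pitch) Rx(roll)).
In Python, from bench import status, cams, job_done gives the robot as it stands. The module is installed in compiled form; this text tells all that it offers.
- The arm moves only by the tool drive_tool, never from a script. Its arguments are lists of equal length, an entry for each row: "angular": the turn, a rotation vector about the tool's x, y, z in rad, a list of three; "offset": the shift along the tool's x, y, z in mm, a list of three; "hand": the opening, from 0 (shut) to 1 (fully open). A call has 1 to 5 rows; each row is the pose to reach, as a shift and turn from the pose commanded when the call began, along the tool's axes at that moment; what a row does not reach only later rows make up. A row lasts 1/10 s, in which the tool goes at most 50 mm and 8.59 degrees, less where a joint would pass 70% of its speed; a pose out of reach is approached as far as the arm can. A call with a gripper value outside its range is refused whole. The fingers move at their own pace and stop on an object; the grip force is fixed at half the most. Time passes only in rows, so rows that repeat a pose let the fingers close. It gives the time, the measured TCP pose, the force and the opening at its end, in the units of the state.
- status.get_obs(): the state, without advancing time (a new reading comes with each control period).
- cams.camera(name): name is "side" or "top"; returns the picture (400x640x3 uint8, red, green, blue); there is no depth.
- cams.calibration(name): a dict with "vertical_fov" (degrees; the focal length in pixels is half the picture's height over the tangent of half this angle, whatever the lens; pixels are square), "cx", "cy" (the principal point, pixels), "extrinsics" (4x4, takes a point from camera to world coordinates). Camera axes: x right, y down, z forward; pixel columns grow to the right and rows downward; lengths in m; the calibration is good to about 2 mm. A picture is of the moment at which its call begins. calibration takes no time and is no camera call.
- job_done(): hands the job in, once; it reports no verdict.
The state is a dict: "t": time; "joint_positions": joint angles; "joint_vel": joint speeds; "effort": joint torques, N m; "ee_pos": TCP position; "eef_rot": TCP orientation; "ft_force": force on the tool from outside, world axes, zero at the start; "ft_torque": the same for the moment, N m; "finger_gap": opening from 0.0 (shut) to 1.0 (fully open).
Only numpy, scipy, OpenCV 4.12 (cv2) and the standard library are available. Lean on these libraries where they do the work, as an engineer would, in place of code of your own. Each camera call takes 0.05 s, during which the arm holds its last target.

## Working session

There is one attempt and no reset: what is moved stays moved. The work goes in short steps, Python scripts to look and compute and a tool call to move; the robot and the scene stay as the last step left them, time stands still between calls to the robot, and variables do not carry over. Pictures are saved under pics/ and viewed, and the job is handed in when it is done.

Besides the shell and the picture viewer there is one more tool, called after ">>>" as a command line: name --argument value ..., lists and objects as JSON in quotes. drive_tool: Moves the arm, as the interface text tells. Its arguments: {"type":"object","properties":{"angular":{"type":"array"},"offset":{"type":"array"},"hand":{"type":"array"}},"required":["angular","offset","hand"]}

```bash
mkdir -p pics; cat > h.py <<'E'
import numpy as np,cv2
from bench import status,cams,job_done
E
python3 - <<'E'
from h import *
np.set_printoptions(precision=4,suppress=True)
for n in("side","top"):
    im=cams.camera(n); cv2.imwrite(f"pics/{n}0.png",im[:,:,::-1]); print(n,cams.calibration(n))
print(status.get_obs())
E
```

```text
side {'vertical_fov': 54.226976011373246, 'cx': 323.55336592918536, 'cy': 194.38409644414756, 'extrinsics': array([[-0.6756, -0.5545,  0.4859,  0.0782],
       [-0.7373,  0.5128, -0.4398,  0.4709],
       [-0.0053, -0.6554, -0.7553,  0.9552],
       [ 0.    ,  0.    ,  0.    ,  1.    ]])}
top {'vertical_fov': 53.09097656553467, 'cx': 325.339225596452, 'cy': 196.86087108841352, 'extrinsics': array([[ 0.0203, -0.9901,  0.1392,  0.4107],
       [-0.9995, -0.0232, -0.0194,  0.0094],
       [ 0.0224, -0.1388, -0.9901,  1.318 ],
       [ 0.    ,  0.    ,  0.    ,  1.    ]])}
{'t': 0.1, 'joint_positions': array([-74.0254,  15.8453,  86.2867,   0.0002,  77.9641,  -6.931 ]), 'joint_vel': array([-0.0089, -0.0833, -0.1562, -0.0115, -0.0435,  0.0121]), 'effort': array([  0.0014, -41.7698, -24.6405,  -0.0002,   0.0057,   0.    ]), 'ee_pos': array([ 0.2237, -0.5291,  0.1906]), 'eef_rot': array([-179.9047,   -0.0118,   22.9056]), 'ft_force': array([-0.3341, -0.6497,  0.7027]), 'ft_torque': array([ 0.0197, -0.0041,  0.0458]), 'finger_gap': 1.0032952336054861}
```

View pics/side0.png

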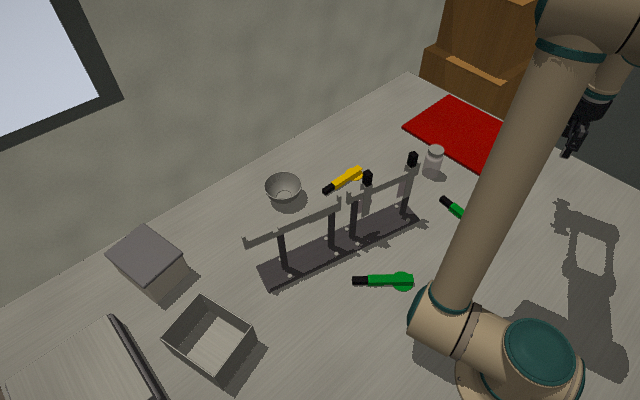

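View pics/top0.png

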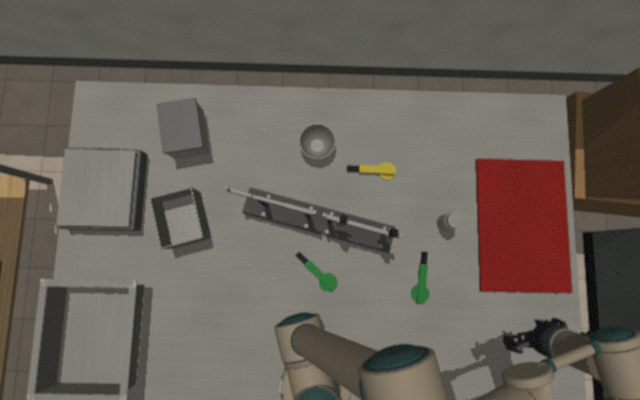

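```bash
python3 - <<'E'
import cv2
s=cv2.imread("pics/side0.png")[140:300,230:440]; cv2.imwrite("pics/side0c.png",cv2.resize(s,None,fx=3.7,fy=3.7,interpolation=cv2.INTER_CUBIC))
s=cv2.imread("pics/top0.png")[175:260,220:410]; cv2.imwrite("pics/top0c.png",cv2.resize(s,None,fx=4.2,fy=4.2,interpolation=cv2.INTER_CUBIC))
E
```

```text
(no output)
```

View pics/side0c.png

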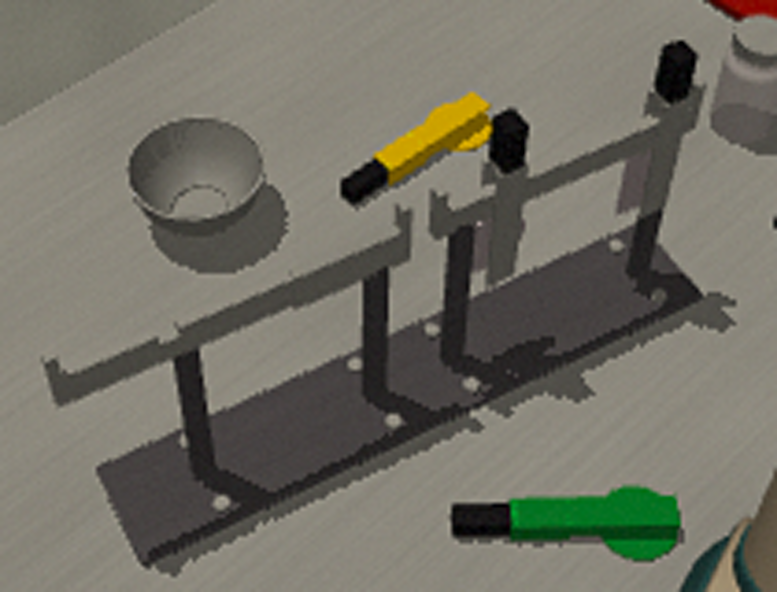

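View pics/top0c.png

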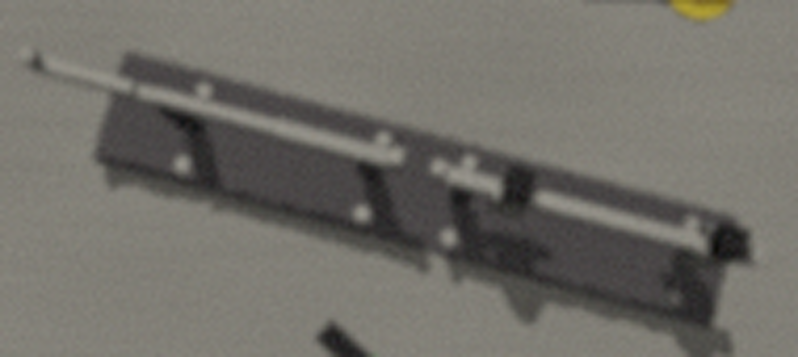

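```bash
cat >> h.py <<'E'
np.set_printoptions(precision=4,suppress=True)
def cal(n):
    c=cams.calibration(n); f=200/np.tan(np.radians(c["vertical_fov"]/2)); return f,c["cx"],c["cy"],np.array(c["extrinsics"])
def ray(n,u,v):
    f,cx,cy,E=cal(n); d=E[:3,:3]@np.array([(u-cx)/f,(v-cy)/f,1]); return E[:3,3],d/np.linalg.norm(d)
def plane(n,u,v,z):
    o,d=ray(n,u,v); return o+d*(z-o[2])/d[2]
def proj(n,p):
    f,cx,cy,E=cal(n); q=E[:3,:3].T@(np.asarray(p)-E[:3,3]); return np.array([cx+f*q[0]/q[2],cy+f*q[1]/q[2]])
def tri(uvs,uvt):
    A=np.zeros((3,3));b=np.zeros(3);r=[ray("side",*uvs),ray("top",*uvt)]
    for o,d in r:
        P=np.eye(3)-np.outer(d,d);A+=P;b+=P@o
    p=np.linalg.solve(A,b); return p,[np.linalg.norm((np.eye(3)-np.outer(d,d))@(p-o)) for o,d in r]
E
python3 - <<'E'
from h import *
C={}
for n,(x0,x1,y0,y1) in {"side":(340,430,140,200),"top":(330,402,205,245)}.items():
    g=cv2.imread(f"pics/{n}0.png").max(axis=2)[y0:y1,x0:x1]
    m=(g<(45 if n=="side" else 42)).astype(np.uint8)
    k,l,s,c=cv2.connectedComponentsWithStats(m)
    C[n]=[c[i]+[x0,y0] for i in range(1,k) if s[i,4]>15]
    for i in range(1,k):
        if s[i,4]>5: print(n,s[i]+[x0,y0,0,0,0],c[i]+[x0,y0])
E
```

```text
side [407 151  11  17 137] [412.1022 159.1022]
side [362 170  11  17 138] [367.0435 177.7681]
side [403 197   6   3  11] [406.     198.2727]
top [340 215   6   9  33] [342.8788 219.303 ]
top [390 229   7   8  44] [392.6818 232.5909]
```

```bash
python3 - <<'E'
from h import *
a=tri((367.04,177.77),(342.9,219.3)); b=tri((412.1,159.1),(392.7,232.6)); print(a,b)
print(plane("side",367.04,177.77,.242),plane("top",342.9,219.3,.242))
print(plane("side",412.1,159.1,.242),plane("top",392.7,232.6,.242))
d=a[0]-b[0]; print(np.degrees(np.arctan2(d[0],d[1])),np.linalg.norm(d))
s=cv2.imread("pics/side0.png")
cv2.imwrite("pics/s1.png",cv2.resize(s[180:260,235:305],None,fx=8,fy=7.5,interpolation=cv2.INTER_NEAREST))
cv2.imwrite("pics/s2.png",cv2.resize(s[155:230,320:420],None,fx=8,fy=8,interpolation=cv2.INTER_NEAREST))
s=cv2.imread("pics/top0.png")
cv2.imwrite("pics/t1.png",cv2.resize(s[180:220,220:320],None,fx=8,fy=8,interpolation=cv2.INTER_NEAREST))
cv2.imwrite("pics/t2.png",cv2.resize(s[200:250,305:405],None,fx=8,fy=8,interpolation=cv2.INTER_NEAREST))
E
```

```text
(array([ 0.502 , -0.0599,  0.2446]), [np.float64(0.00019458407007543794), np.float64(0.00019458407007543464)]) (array([ 0.4687, -0.1946,  0.2446]), [np.float64(0.00038601688524792725), np.float64(0.0003860168852479469)])
[ 0.5037 -0.0617  0.242 ] [ 0.502  -0.0602  0.242 ]
[ 0.4698 -0.1973  0.242 ] [ 0.4691 -0.1949  0.242 ]
13.88157159009002 0.13872324562968058
```

View pics/s1.png

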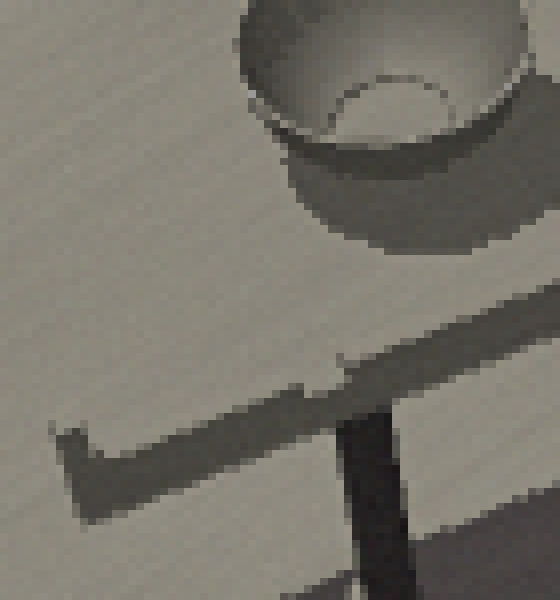

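View pics/s2.png

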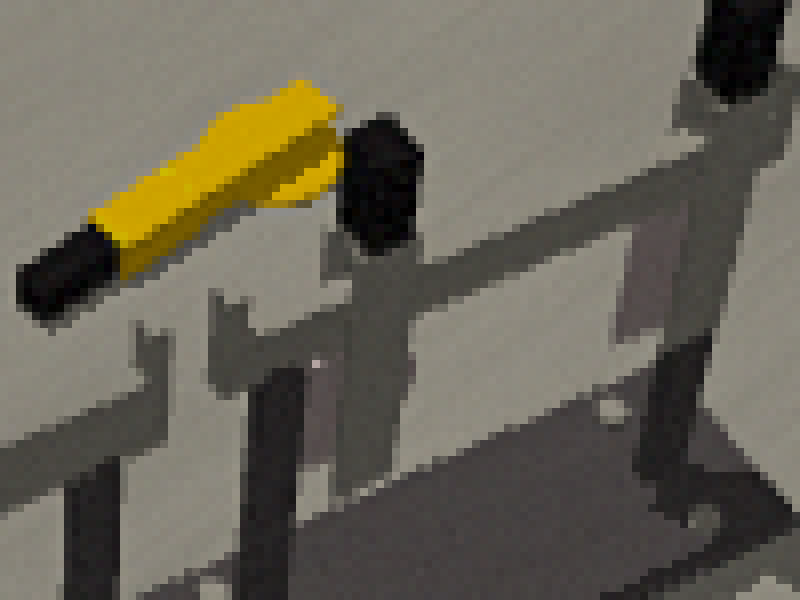

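View pics/t1.png

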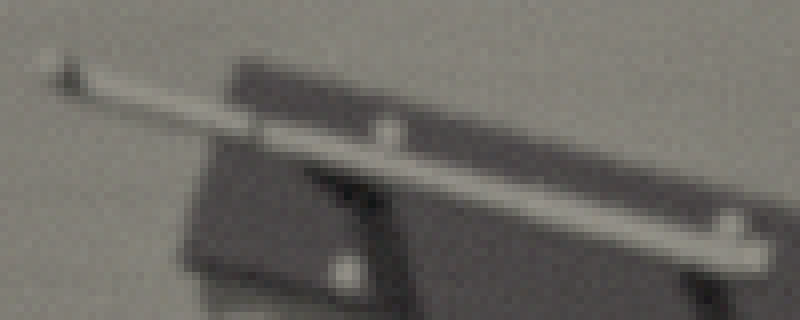

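View pics/t2.png

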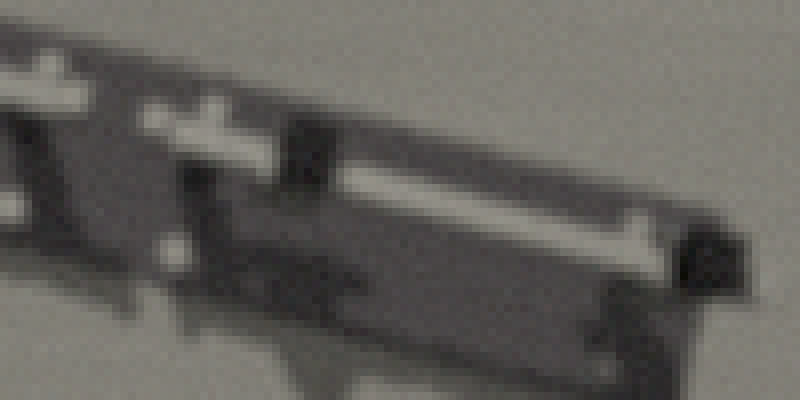

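```bash
python3 - <<'E'
from h import *
P=lambda l,n,u,v,z: print(l,n,plane(n,u-.5*0,v,z))
P("r1 end stop near","side",346.6,191.3,.222)
P("r2 end stop near","side",341.0,196.3,.222)
P("r1 end","top",322.4,214.4,.222)
P("r2 end","top",316.5,211.9,.222)
P("notch far(y+)","side",273.1,232.5,.199)
P("notch near(y-)","side",278.1,230.2,.199)
P("sleeve end","side",308,214.5,.2)
P("notch","top",252.2,196.2,.199)
P("end stop","top",228.7,189.7,.221)
P("end stop","side",241.3,237,.221)
# rail top lines in top view: bright ridge; fit
g=cv2.imread("pics/top0.png").astype(float).mean(2)
def ridge(u0,u1,vf):
    pts=[]
    for u in range(u0,u1):
        v=int(round(vf(u))); w=g[v-4:v+5,u]; b=np.sort(w)[:4].mean(); w=np.clip(w-b-15,0,None); 
        if w.sum()>0: pts.append((u,(w*np.arange(v-4,v+5)).sum()/w.sum()))
    return np.array(pts)
L=lambda a,b:(lambda u:a[1]+(u-a[0])*(b[1]-a[1])/(b[0]-a[0]))
for a,b in (((258,197.5),(310,210.5)),((350,222.5),(382,231.5))):
    p=ridge(a[0],b[0],L(a,b)); c=np.polyfit(p[:,0],p[:,1],1); r=p[:,1]-np.polyval(c,p[:,0]); k=abs(r)<.6; c=np.polyfit(p[k,0],p[k,1],1)
    A,B=[plane("top",u,np.polyval(c,u),.2) for u in (a[0],b[0])]; d=A-B
    print(c,k.sum(),len(k),A,B,np.degrees(np.arctan2(d[0],d[1])))
E
```

```text
r1 end stop near side [ 0.5183 -0.0053  0.222 ]
r2 end stop near side [0.516  0.0165 0.222 ]
r1 end top [ 0.516  -0.0049  0.222 ]
r2 end top [0.5225 0.0114 0.222 ]
notch far(y+) side [0.5577 0.1988 0.199 ]
notch near(y-) side [0.555 0.186 0.199]
sleeve end side [0.5418 0.1032 0.2   ]
notch top [0.5651 0.1933 0.199 ]
end stop top [0.5786 0.255  0.221 ]
end stop side [0.583  0.2676 0.221 ]
[  0.2738 126.3938] 48 52 [0.5629 0.1768 0.2   ] [0.5261 0.0297 0.2   ] 14.0837068383798
[  0.2738 126.3059] 32 32 [ 0.4981 -0.0829  0.2   ] [ 0.4755 -0.1728  0.2   ] 14.08298202096946
```

>>> drive_tool --angular '[[0,0,0.129],[0,0,0.258],[0,0,0.387],[0,0,0.516],[0,0,0.6456]]' --offset '[[18,-14,-42],[36,-28,-84],[54,-42,-126],[72,-56,-168],[90,-70,-209]]' --hand '[1,1,1,1,1]'

```text
t: 0.6
ee_pos: [0.2797, -0.429, 0.4019]
eef_rot: [-180.0, 0.0, -14.4]
ft_force: [0.1, -0.9, 0.0]
finger_gap: 1.0
```

>>> drive_tool --angular '[[0,0,0],[0,0,0],[0,0,0],[0,0,0],[0,0,0]]' --offset '[[14,-46,0],[28,-92,0],[42,-138,0],[56,-184,0],[70,-228,0]]' --hand '[1,1,1,1,1]'

```text
t: 1.1
ee_pos: [0.4033, -0.224, 0.4002]
eef_rot: [-180.0, 0.0, -14.1]
ft_force: [0.9, 0.0, -0.9]
finger_gap: 1.002
```

>>> drive_tool --angular '[[0,0,0],[0,0,0],[0,0,0],[0,0,0],[0,0,0]]' --offset '[[14,-46,0],[28,-92,10],[42,-138,25],[56,-184,40],[57,-184,60]]' --hand '[1,1,1,1,1]'

```text
t: 1.6
ee_pos: [0.5053, -0.0562, 0.3395]
eef_rot: [-179.8, -0.1, -13.7]
ft_force: [-1.2, -1.0, 0.1]
finger_gap: 1.002
```

```bash
python3 - <<'E'
from h import *
s=cams.camera("side");t=cams.camera("top")
cv2.imwrite("pics/s3.png",cv2.resize(s[60:260,240:440,::-1],None,fx=3,fy=3)); cv2.imwrite("pics/t3.png",cv2.resize(t[120:280,220:440,::-1],None,fx=3,fy=3))
o=status.get_obs();print(o)
E
```

```text
{'t': 1.7, 'joint_positions': array([-14.6603,   7.1448,  77.3953,  -0.0201,  95.857 ,  89.2405]), 'joint_vel': array([-2.4654, -1.2807, -3.4276, -0.7089,  2.0754, -0.136 ]), 'effort': array([  1.1477, -34.5752, -26.4044,   0.1633,  -0.2164,   0.0251]), 'ee_pos': array([ 0.5017, -0.0597,  0.3372]), 'eef_rot': array([179.9852,   0.3972, -13.9028]), 'ft_force': array([-0.8195, -0.7912, -0.4475]), 'ft_torque': array([-0.0354, -0.0096,  0.0338]), 'finger_gap': 1.0014749375068035}
```

View pics/s3.png

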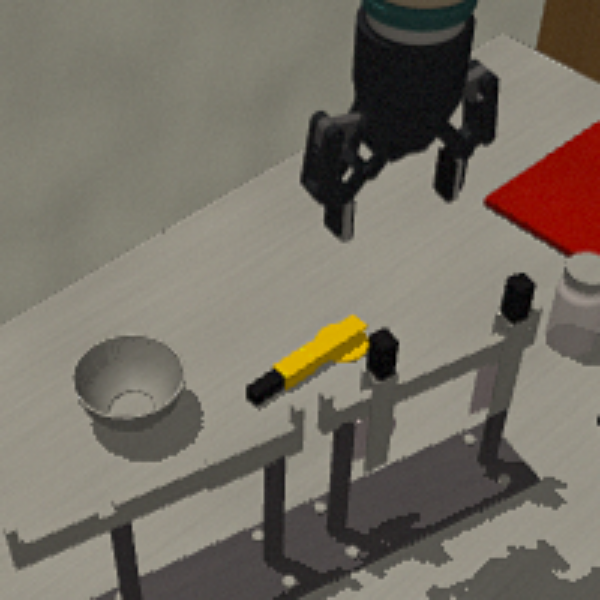

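View pics/t3.png

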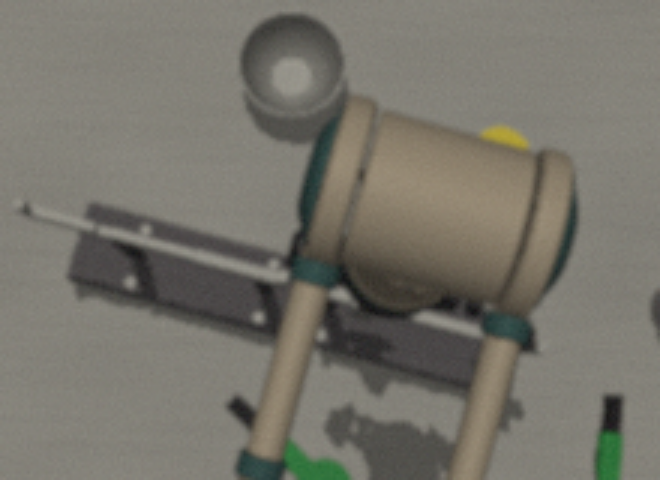

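>>> drive_tool --angular '[[0,0,0],[0,0,0]]' --offset '[[0,0,0],[0,0,0]]' --hand '[1,1]'

```text
t: 1.9
ee_pos: [0.503, -0.0624, 0.3415]
eef_rot: [180.0, -0.1, -14.2]
ft_force: [0.3, 0.6, 0.3]
finger_gap: 0.995
```

```bash
python3 - <<'E'
from h import *
o=status.get_obs();print(o['ee_pos'],o['eef_rot'],o['ft_force'])
E
```

```text
[ 0.503  -0.0624  0.3415] [179.9746  -0.0988 -14.1693] [0.2641 0.642  0.2516]
```

>>> drive_tool --angular '[[0,0,0],[0,0,0],[0,0,0],[0,0,0],[0,0,0]]' --offset '[[0,0,30],[0,0,60],[0,0,90],[0,0,105],[0,0,113]]' --hand '[1,1,1,1,1]'

```text
t: 2.4
ee_pos: [0.5023, -0.0625, 0.227]
eef_rot: [180.0, 0.0, -14.2]
ft_force: [0.4, -0.4, 0.5]
finger_gap: 0.997
```

>>> drive_tool --angular '[[0,0,0],[0,0,0],[0,0,0]]' --offset '[[0,0,0],[0,0,0],[0,0,0]]' --hand '[0.6,0.5,0.45]'

```text
t: 2.7
ee_pos: [0.5038, -0.062, 0.2288]
eef_rot: [180.0, -0.2, -14.1]
ft_force: [0.4, 0.5, 0.1]
finger_gap: 0.517
```

```bash
python3 - <<'E'
from h import *
s=cams.camera("side")
cv2.imwrite("pics/s4.png",cv2.resize(s[100:240,290:430,::-1],None,fx=4.2,fy=4.2))
o=status.get_obs();print(o['t'],o['ee_pos'],o['eef_rot'],o['ft_force'],o['finger_gap'])
E
```

```text
2.75 [ 0.5037 -0.0618  0.2287] [179.9933  -0.1476 -14.0994] [0.1829 0.3169 0.1296] 0.4540256582582708
```

View pics/s4.png

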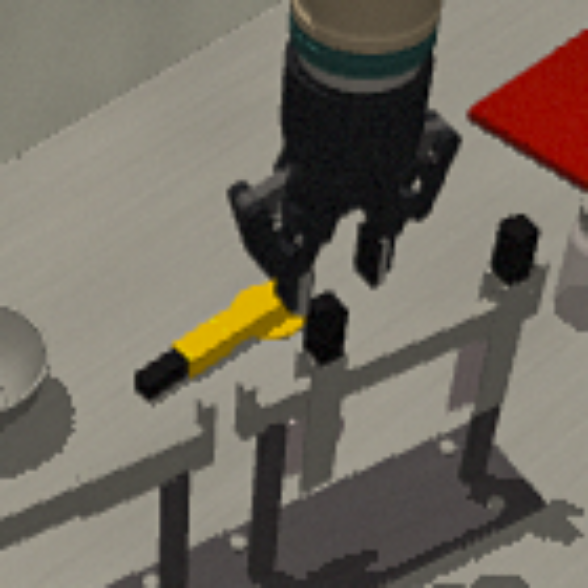

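```bash
python3 - <<'E'
from h import *
y=np.array([.2433,.97,0])
c=np.array([.503,-.062,.235])
for q in (c,c+.023*y,c-.023*y,c+[0,0,.02],np.array([.502,-.06,.242])):
    u=proj("side",q);print(u,(u-[290,100])*4.2)
E
```

```text
[367.0879 179.7684] [323.7693 335.0273]
[359.3216 182.9939] [291.1508 348.5744]
[374.7431 176.589 ] [355.9212 321.674 ]
[367.7233 174.2606] [326.4378 311.8943]
[367.0501 178.468 ] [323.6104 329.5655]
```

```bash
python3 - <<'E'
from h import *
y=np.array([.2433,.97,0])
c=np.array([.5045,-.058,.353])
for q in (c,c+.045*y,c-.045*y): print(proj("side",q))
s=cams.camera("side"); t=cams.camera("top")
cv2.imwrite("pics/s5.png",cv2.resize(s[130:230,310:410,::-1],None,fx=6,fy=6,interpolation=cv2.INTER_CUBIC))
cv2.imwrite("pics/t5.png",cv2.resize(t[150:260,280:420,::-1],None,fx=5,fy=5,interpolation=cv2.INTER_CUBIC))
o=status.get_obs();print(o['t'],o['ee_pos'],o['eef_rot'],o['ft_force'],o['finger_gap'])
E
```

```text
[369.4711 145.0617]
[352.6412 151.5201]
[385.7868 138.8005]
2.85 [ 0.5034 -0.0616  0.2282] [179.9925  -0.0975 -14.0854] [-0.6835 -0.3757  0.0217] 0.44533771577843495
```

View pics/s5.png

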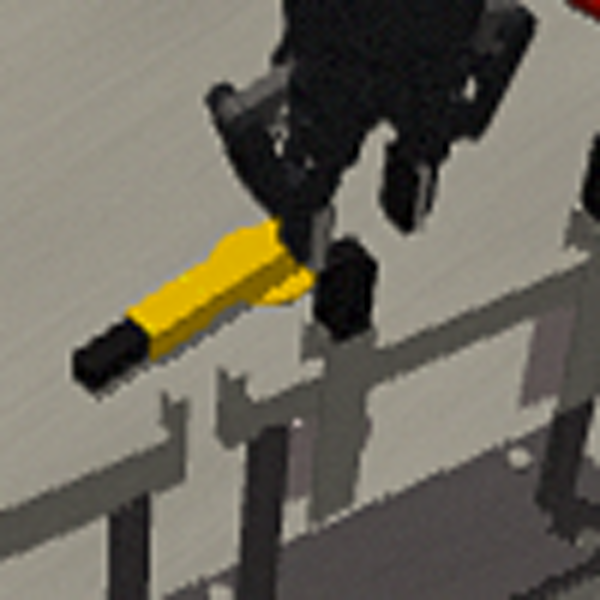

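View pics/t5.png

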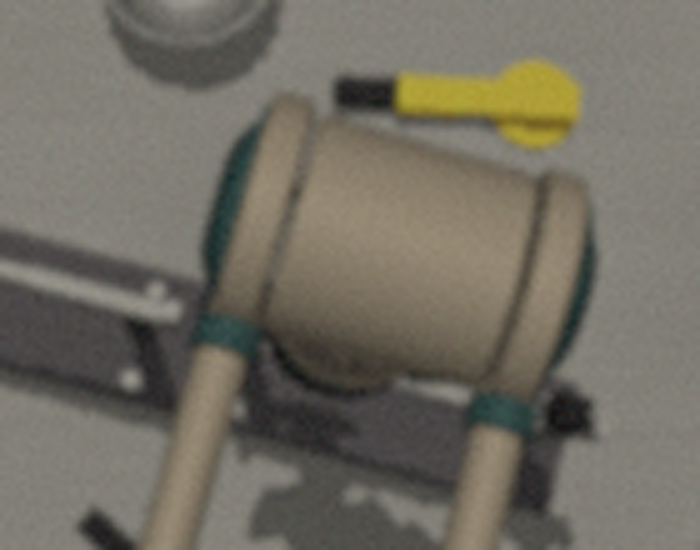

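```bash
python3 - <<'E'
from h import *
for z in (.234,.25,.26,.27):
  a,b=plane("side",361.7,173.7,z),plane("side",378,168.3,z); print(z,a,b,(a+b)/2,np.linalg.norm(a-b))
for z in (.353,.37,.38):
  a,b=plane("side",355,139,z),plane("side",390,125.7,z); print(z,a,b,(a+b)/2,np.linalg.norm(a-b))
E
```

```text
0.234 [ 0.5276 -0.0681  0.234 ] [ 0.5124 -0.1131  0.234 ] [ 0.52   -0.0906  0.234 ] 0.047519011566625406
0.25 [ 0.5176 -0.0562  0.25  ] [ 0.5027 -0.1002  0.25  ] [ 0.5102 -0.0782  0.25  ] 0.046464796273506304
0.26 [ 0.5114 -0.0487  0.26  ] [ 0.4967 -0.0921  0.26  ] [ 0.504  -0.0704  0.26  ] 0.045805911715306735
0.27 [ 0.5051 -0.0412  0.27  ] [ 0.4907 -0.084   0.27  ] [ 0.4979 -0.0626  0.27  ] 0.04514702715710718
0.353 [ 0.5417 -0.0487  0.353 ] [ 0.5184 -0.1449  0.353 ] [ 0.5301 -0.0968  0.353 ] 0.09897068760475378
0.37 [ 0.5286 -0.034   0.37  ] [ 0.506  -0.1275  0.37  ] [ 0.5173 -0.0808  0.37  ] 0.09617678062727714
0.38 [ 0.5209 -0.0254  0.38  ] [ 0.4986 -0.1173  0.38  ] [ 0.5098 -0.0713  0.38  ] 0.09453330593464394
```

```bash
python3 - <<'E'
from h import *
s=cv2.imread("pics/side0.png")
cv2.imwrite("pics/s6.png",cv2.resize(s[80:180,540:640],None,fx=6,fy=6,interpolation=cv2.INTER_CUBIC))
s=cv2.imread("pics/top0.png")
cv2.imwrite("pics/t6.png",cv2.resize(s[305:375,490:590],None,fx=6,fy=6,interpolation=cv2.INTER_CUBIC))
c=np.array([.224,-.53,.204]); y=np.array([.389,-.921,0])
for q in (c,c+.045*y,c-.045*y,c+.045*y+[0,0,.03],c-.045*y+[0,0,.03]): print((proj("side",q)-[540,80])*6,(proj("top",q)-[490,305])*6)
E
```

```text
[ 99.6677 465.0006] [139.6052 128.6088]
[105.5614 404.6957] [228.2775  90.2478]
[ 93.4743 528.3714] [ 50.403  167.1991]
[134.6093 356.2341] [263.8495 101.5149]
[123.7654 480.115 ] [ 81.1831 180.703 ]
```

View pics/s6.png

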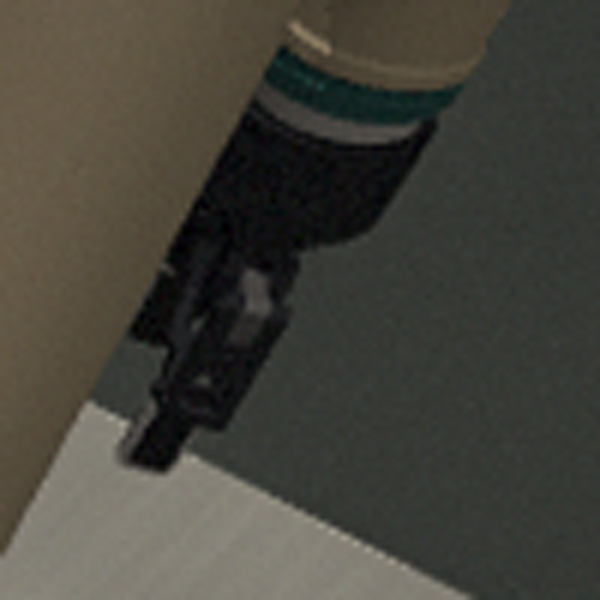

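View pics/t6.png

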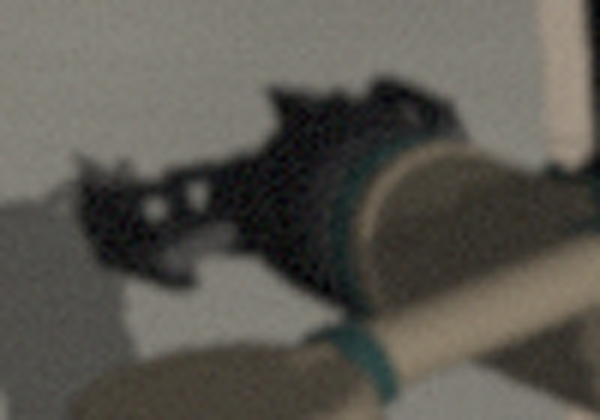

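>>> drive_tool --angular '[[0,0,0],[0,0,0]]' --offset '[[0,0,0],[0,0,0]]' --hand '[0.38,0.34]'

```text
t: 3.05
ee_pos: [0.503, -0.0614, 0.2276]
eef_rot: [180.0, -0.0, -14.1]
ft_force: [0.5, -0.5, -0.4]
finger_gap: 0.337
```

```bash
python3 - <<'E'
from h import *
s=cams.camera("side")
cv2.imwrite("pics/s7.png",cv2.resize(s[130:230,310:410,::-1],None,fx=6,fy=6,interpolation=cv2.INTER_CUBIC))
o=status.get_obs();print(o['t'],o['ee_pos'],o['eef_rot'],o['ft_force'],o['finger_gap'])
E
```

```text
3.1 [ 0.503  -0.0614  0.2275] [179.9951  -0.013  -14.0755] [-0.091   0.1542 -0.4343] 0.33632414666777377
```

View pics/s7.png

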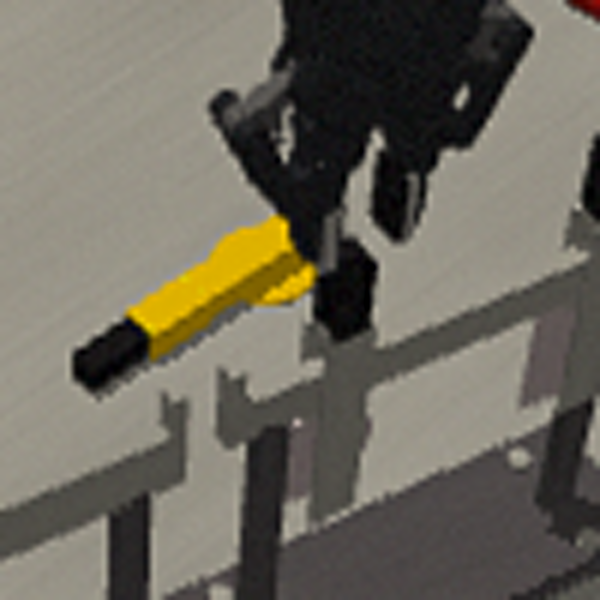

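>>> drive_tool --angular '[[0,0,0],[0,0,0],[0,0,0],[0,0,0]]' --offset '[[0,0,0],[0,0,5],[0,0,10],[0,0,14]]' --hand '[0.5,0.5,0.5,0.5]'

```text
t: 3.5
ee_pos: [0.5026, -0.0614, 0.2126]
eef_rot: [180.0, 0.1, -14.1]
ft_force: [-0.4, 0.1, -0.7]
finger_gap: 0.499
```

```bash
python3 - <<'E'
from h import *
s=cams.camera("side")
cv2.imwrite("pics/s8.png",cv2.resize(s[130:230,310:410,::-1],None,fx=6,fy=6,interpolation=cv2.INTER_CUBIC))
o=status.get_obs();print(o['t'],o['ee_pos'],o['eef_rot'],o['ft_force'],o['finger_gap'])
E
```

```text
3.55 [ 0.5022 -0.0613  0.212 ] [179.9971   0.1243 -14.0843] [ 0.6783  0.5261 -0.6001] 0.4974386452232511
```

View pics/s8.png

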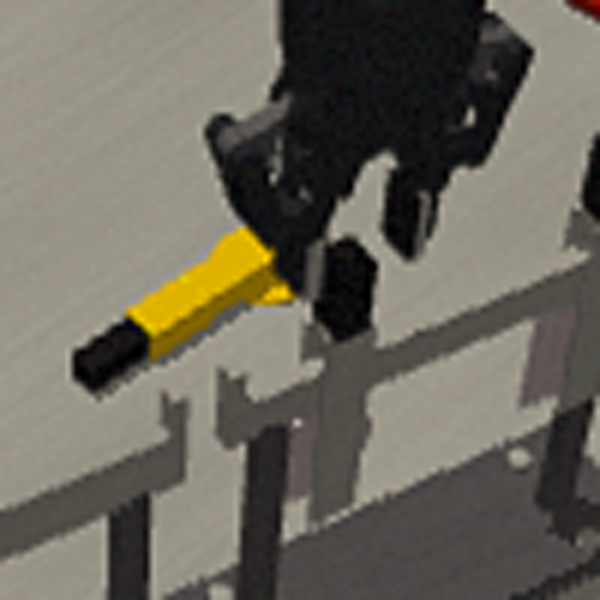

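```bash
python3 - <<'E'
from h import *
X=np.array([.97,-.2433,0]);Y=np.array([.2433,.97,0])
a=np.array([.5025,-.0615,0])
for z in (.213,.22,.23,.24,.25):
    r=a-.011*X-.021*Y+[0,0,z]; l=a-.011*X+.0355*Y+[0,0,z]
    print(z,(proj("side",r)-[310,130])*6,(proj("side",l)-[310,130])*6, (plane("side",378.7,173.3,z)-r)@X, (plane("side",378.7,173.3,z)-r)@Y)
b=np.array([.5025,-.0605,0])
for dx,dy in ((-1,1),(-1,-1),(1,1),(1,-1)):
    for z in (.221,.263): print(dx,dy,z,(proj("side",b+dx*.01*X+dy*.009*Y+[0,0,z])-[310,130])*6)
E
```

```text
0.213 [393.9843 334.2825] [281.1182 382.1685] 0.03316910328672601 -0.03143102418641075
0.22 [395.5569 323.2085] [282.1087 371.156 ] 0.027856781306141814 -0.027039345258729183
0.23 [397.8325 307.1829] [283.5426 355.2158] 0.02026774990530735 -0.020765518219184192
0.24 [400.1432 290.9104] [284.9989 339.0256] 0.01267871850447289 -0.014491691179639202
0.25 [402.4898 274.3853] [286.4782 322.5795] 0.005089687103638297 -0.008217864140094129
-1 1 0.221 [333.0804 346.5186]
-1 1 0.263 [340.902  277.5849]
-1 -1 0.221 [369.0952 331.3148]
-1 -1 0.263 [378.062  262.2772]
1 1 0.221 [307.7948 315.8396]
1 1 0.263 [314.6921 246.7238]
1 -1 0.221 [343.5342 300.9809]
1 -1 0.263 [351.5593 231.7748]
```

```bash
python3 - <<'E'
from h import *
X=np.array([.97,-.2433,0]);Y=np.array([.2433,.97,0])
a=np.array([.5033,-.0617,0])
for z in (.3,.35,.4,.45):
    print(z,(proj("top",a-.038*X+[0,0,z])-[280,150])*5,(proj("top",a-.038*X+.027*X-.027*Y+[0,0,z])-[280,150])*5)
s=cams.camera("side"); 
cv2.imwrite("pics/s9.png",cv2.resize(s[40:220,280:480,::-1],None,fx=4,fy=3.3,interpolation=cv2.INTER_CUBIC))
s7=cv2.imread("pics/s7.png"); cv2.imwrite("pics/s7z.png",cv2.resize(np.clip(s7[180:380,260:460].astype(float)*2.2,0,255).astype(np.uint8),None,fx=3,fy=3))
E
```

```text
0.3 [305.7988 406.5694] [370.5649 369.3784]
0.35 [312.1644 401.0289] [380.2113 361.9605]
0.4 [319.2166 394.8907] [390.8945 353.7453]
0.45 [327.0729 388.0527] [402.791 344.597]
```

View pics/s9.png

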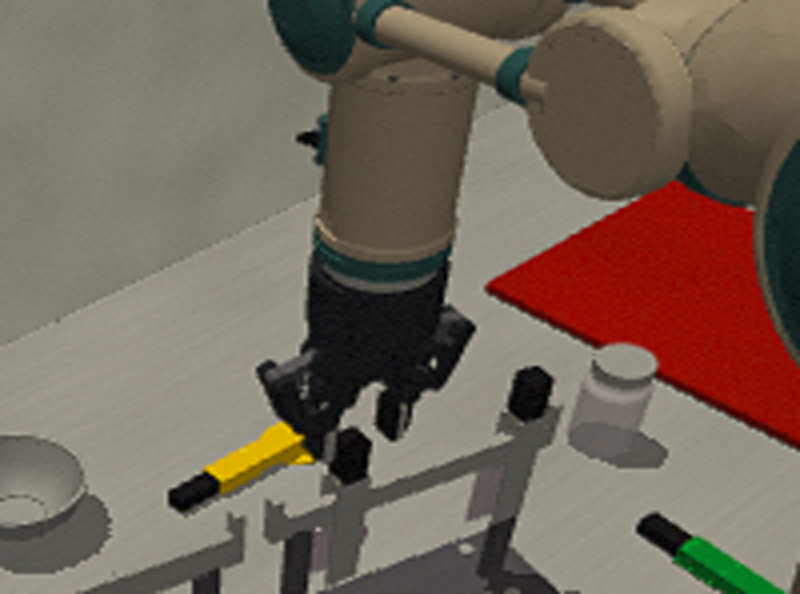

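View pics/s7z.png

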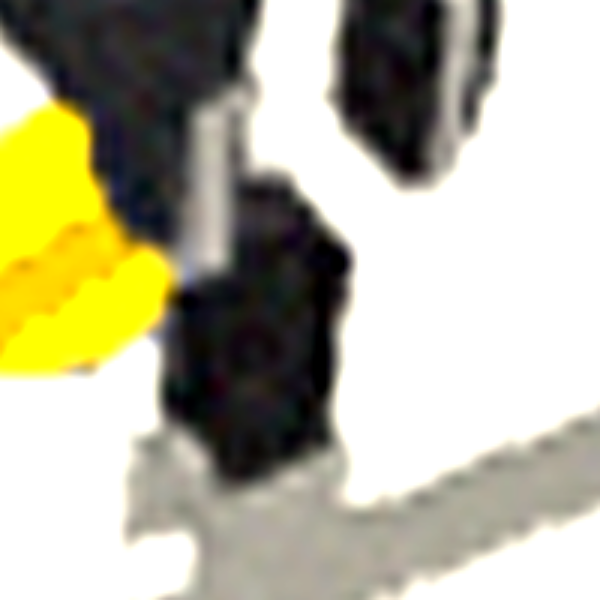

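>>> drive_tool --angular '[[0,0,0],[0,0,0],[0,0,0],[0,0,0]]' --offset '[[0,0,0],[0,0,0],[0,0,0],[0,0,0]]' --hand '[0.35,0.3,0.25,0.25]'

```text
t: 4.0
ee_pos: [0.503, -0.0615, 0.2136]
eef_rot: [180.0, -0.0, -14.1]
ft_force: [0.2, -0.7, -0.3]
finger_gap: 0.248
```

```bash
python3 - <<'E'
from h import *
s=cams.camera("side")
cv2.imwrite("pics/s10.png",cv2.resize(np.clip(s[140:220,330:410,::-1]*1.8,0,255).astype(np.uint8),None,fx=7.5,fy=7.5,interpolation=cv2.INTER_CUBIC))
o=status.get_obs();print(o['t'],o['ee_pos'],o['eef_rot'],o['ft_force'],o['finger_gap'])
E
```

```text
4.05 [ 0.503  -0.0615  0.2135] [179.9933  -0.0161 -14.0859] [-0.5226  0.8487  0.0372] 0.25113888794165423
```

View pics/s10.png

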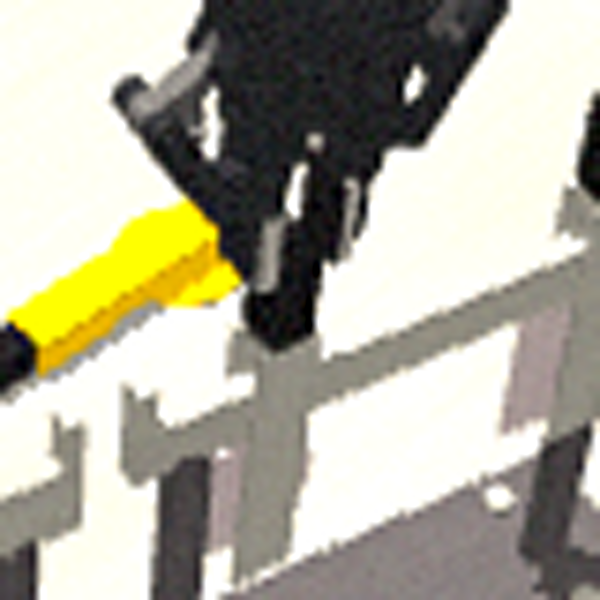

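>>> drive_tool --angular '[[0,0,0],[0,0,0],[0,0,0],[0,0,0],[0,0,0]]' --offset '[[0,0,0],[0,0,2],[0,0,4],[0,0,6],[0,0,8]]' --hand '[0.33,0.33,0.33,0.33,0.33]'

```text
t: 4.55
ee_pos: [0.5028, -0.0614, 0.2051]
eef_rot: [180.0, 0.0, -14.1]
ft_force: [1.2, 0.8, 0.1]
finger_gap: 0.326
```

>>> drive_tool --angular '[[0,0,0],[0,0,0],[0,0,0],[0,0,0],[0,0,0]]' --offset '[[0,0,0],[0,0,0],[0,0,0],[0,0,0],[0,0,0]]' --hand '[0.28,0.24,0.18,0.12,0.12]'

```text
t: 5.05
ee_pos: [0.5031, -0.061, 0.2056]
eef_rot: [-180.0, -0.0, -14.1]
ft_force: [0.1, 1.6, 0.7]
finger_gap: 0.193
```

```bash
python3 - <<'E'
from h import *
s=cams.camera("side")
cv2.imwrite("pics/s11.png",cv2.resize(np.clip(s[140:220,330:410,::-1]*1.8,0,255).astype(np.uint8),None,fx=7.5,fy=7.5,interpolation=cv2.INTER_CUBIC))
for i in range(1):
  o=status.get_obs();print(o['t'],o['ee_pos'],o['eef_rot'],o['ft_force'],o['ft_torque'],o['finger_gap'])
E
```

```text
5.1 [ 0.503  -0.061   0.2056] [-179.9552   -0.0176  -14.0813] [0.5097 2.5534 0.5945] [ 0.39   -0.0287  0.0141] 0.19550202446663068
```

View pics/s11.png

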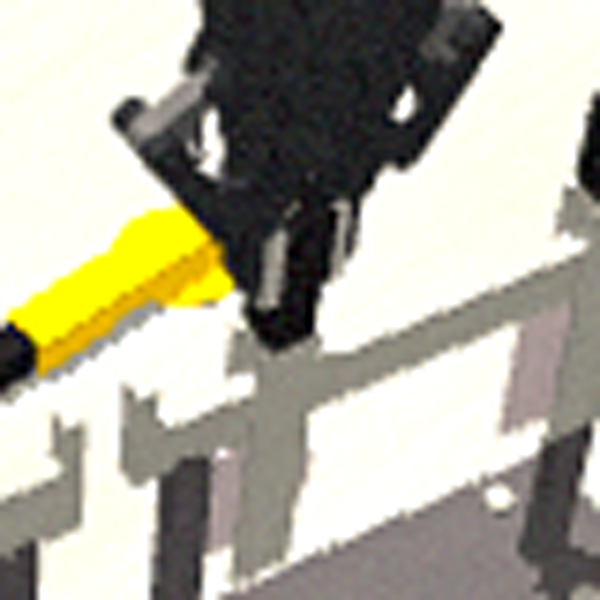

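>>> drive_tool --angular '[[0,0,0],[0,0,0],[0,0,0],[0,0,0],[0,0,0]]' --offset '[[0,0,-2],[0,0,-6],[0,0,-12],[0,0,-18],[0,0,-24]]' --hand '[0.1,0.1,0.1,0.1,0.1]'

```text
t: 5.6
ee_pos: [0.503, -0.0616, 0.23]
eef_rot: [180.0, -0.0, -14.1]
ft_force: [0.2, -0.1, -3.4]
finger_gap: 0.19
```

```bash
python3 - <<'E'
from h import *
s=cams.camera("side")
cv2.imwrite("pics/s12.png",cv2.resize(np.clip(s[120:240,300:420,::-1]*1.6,0,255).astype(np.uint8),None,fx=5,fy=5,interpolation=cv2.INTER_CUBIC))
for i in range(1):
  o=status.get_obs();print(o['t'],o['ee_pos'],o['eef_rot'],o['ft_force'],o['ft_torque'],o['finger_gap'])
E
```

```text
5.65 [ 0.5037 -0.0618  0.2311] [179.9845  -0.1354 -14.0864] [ 0.206  -0.5236 -1.7328] [-0.0196 -0.0866  0.0556] 0.19609272255446814
```

View pics/s12.png

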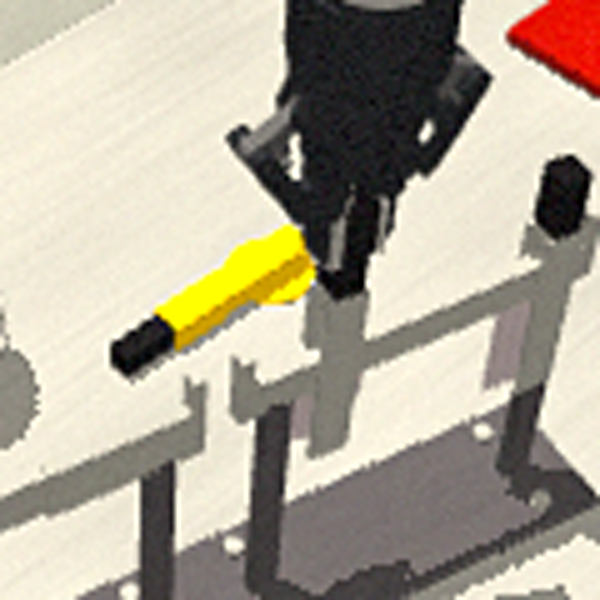

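>>> drive_tool --angular '[[0,0,0],[0,0,0],[0,0,0],[0,0,0],[0,0,0]]' --offset '[[0,0,-6],[0,0,-12],[0,-8,-12],[0,-20,-12],[0,-36,-12]]' --hand '[0.1,0.1,0.1,0.1,0.1]'

```text
t: 6.15
ee_pos: [0.5117, -0.0256, 0.2412]
eef_rot: [-180.0, 0.0, -14.1]
ft_force: [1.1, 0.1, -2.5]
finger_gap: 0.192
```

>>> drive_tool --angular '[[0,0,0],[0,0,0],[0,0,0],[0,0,0],[0,0,0]]' --offset '[[0,-20,0],[0,-40,0],[0,-60,0],[0,-75,0],[0,-87,0]]' --hand '[0.1,0.1,0.1,0.1,0.1]'

```text
t: 6.65
ee_pos: [0.5329, 0.0595, 0.2411]
eef_rot: [-180.0, 0.0, -14.0]
ft_force: [0.1, 0.1, -2.6]
finger_gap: 0.195
```

>>> drive_tool --angular '[[0,0,0],[0,0,0]]' --offset '[[0,0,0],[0,0,0]]' --hand '[0.1,0.1]'

```text
t: 6.85
ee_pos: [0.5327, 0.0577, 0.2412]
eef_rot: [179.9, 0.0, -14.0]
ft_force: [0.0, -0.3, -2.5]
finger_gap: 0.194
```

```bash
python3 - <<'E'
from h import *
s=cams.camera("side")
cv2.imwrite("pics/s13.png",cv2.resize(np.clip(s[120:270,235:385,::-1]*1.6,0,255).astype(np.uint8),None,fx=4,fy=4,interpolation=cv2.INTER_CUBIC))
t=cams.camera("top")
cv2.imwrite("pics/t13.png",cv2.resize(np.clip(t[150:260,220:400,::-1]*1.3,0,255).astype(np.uint8),None,fx=4,fy=4,interpolation=cv2.INTER_CUBIC))
for i in range(1):
  o=status.get_obs();print(o['t'],o['ee_pos'],o['eef_rot'],o['ft_force'],o['ft_torque'],o['finger_gap'])
E
```

```text
6.95 [0.5327 0.0572 0.2413] [179.9536   0.0057 -14.1175] [-0.1123  0.1661 -3.577 ] [ 0.0516 -0.0366  0.002 ] 0.1926032330925795
```

View pics/s13.png

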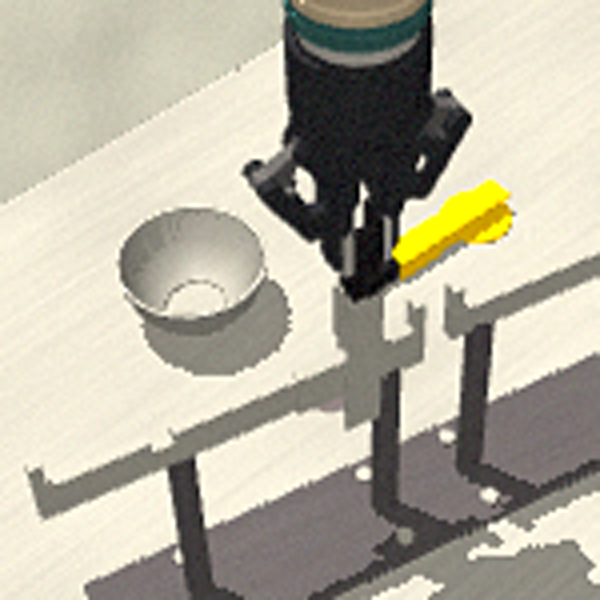

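View pics/t13.png

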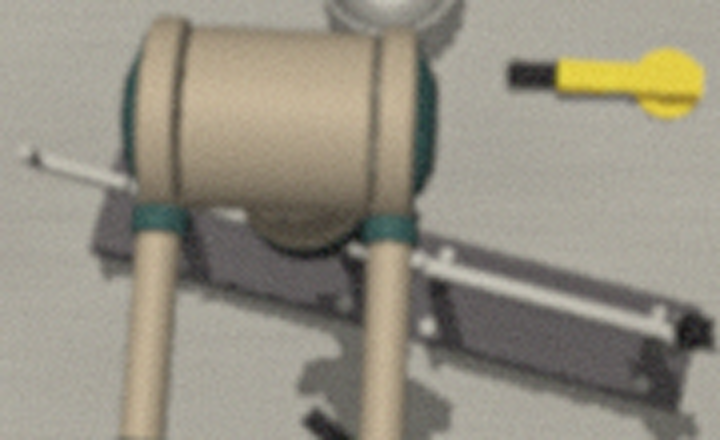

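>>> drive_tool --angular '[[0,0,0],[0,0,0],[0,0,0],[0,0,0],[0,0,0]]' --offset '[[0,0,8],[0,0,16],[0,0,24],[0,0,29],[0,0,32]]' --hand '[0.1,0.1,0.1,0.1,0.1]'

```text
t: 7.45
ee_pos: [0.5323, 0.0577, 0.2084]
eef_rot: [180.0, 0.1, -14.1]
ft_force: [-0.4, -0.0, -2.4]
finger_gap: 0.192
```

>>> drive_tool --angular '[[0,0,0],[0,0,0],[0,0,0]]' --offset '[[0,0,1],[0,0,2],[0,0,2]]' --hand '[0.1,0.1,0.1]'

```text
t: 7.75
ee_pos: [0.533, 0.0579, 0.2075]
eef_rot: [-180.0, -0.0, -14.1]
ft_force: [0.4, 0.2, -3.7]
finger_gap: 0.194
```

Commanded height is now 2 mm above the grasp height; half-millimetre steps.

>>> drive_tool --angular '[[0,0,0],[0,0,0],[0,0,0]]' --offset '[[0,0,0.5],[0,0,1],[0,0,1]]' --hand '[0.1,0.1,0.1]'

```text
t: 8.05
ee_pos: [0.5328, 0.0579, 0.2064]
eef_rot: [180.0, -0.0, -14.1]
ft_force: [0.3, 0.6, -2.4]
finger_gap: 0.19
```

>>> drive_tool --angular '[[0,0,0],[0,0,0],[0,0,0]]' --offset '[[0,0,0.5],[0,0,0.5],[0,0,0.5]]' --hand '[0.1,0.1,0.1]'

```text
t: 8.35
ee_pos: [0.5328, 0.0579, 0.2059]
eef_rot: [180.0, -0.0, -14.1]
ft_force: [0.3, -0.6, -2.9]
finger_gap: 0.193
```

>>> drive_tool --angular '[[0,0,0],[0,0,0],[0,0,0]]' --offset '[[0,0,0.5],[0,0,0.5],[0,0,0.5]]' --hand '[0.1,0.1,0.1]'

```text
t: 8.65
ee_pos: [0.5329, 0.0578, 0.2056]
eef_rot: [-180.0, -0.0, -14.1]
ft_force: [-0.8, -1.2, -0.6]
finger_gap: 0.192
```

>>> drive_tool --angular '[[0,0,0],[0,0,0],[0,0,0]]' --offset '[[0,0,0.3],[0,0,0.3],[0,0,0.3]]' --hand '[0.1,0.1,0.1]'

```text
t: 8.95
ee_pos: [0.533, 0.0578, 0.2056]
eef_rot: [-180.0, -0.0, -14.1]
ft_force: [-0.1, 0.1, 2.2]
finger_gap: 0.194
```

```bash
python3 - <<'E'
from h import *
o=status.get_obs();print(o['t'],o['ee_pos'],o['eef_rot'],o['ft_force'],o['ft_torque'],o['finger_gap'])
E
```

```text
8.95 [0.533  0.0578 0.2056] [-179.9972   -0.0409  -14.0825] [-0.0962  0.0741  2.1741] [ 0.0156  0.2401 -0.0281] 0.19384827908242366
```

>>> drive_tool --angular '[[0,0,0],[0,0,0],[0,0,0],[0,0,0],[0,0,0]]' --offset '[[0,-2,0],[0,-5,0],[0,-8,0],[0,-11,0],[0,-14,0]]' --hand '[0.1,0.1,0.1,0.1,0.1]'

```text
t: 9.45
ee_pos: [0.5366, 0.0702, 0.2055]
eef_rot: [179.8, -0.1, -14.1]
ft_force: [-1.0, -4.2, 3.5]
finger_gap: 0.19
```

>>> drive_tool --angular '[[0,0,0],[0,0,0],[0,0,0],[0,0,0],[0,0,0]]' --offset '[[0,-4,0],[0,-8,0],[0,-12,0],[0,-16,0],[0,-20,0]]' --hand '[0.1,0.1,0.1,0.1,0.1]'

```text
t: 9.95
ee_pos: [0.5414, 0.0895, 0.2055]
eef_rot: [179.8, -0.1, -14.1]
ft_force: [-1.0, -6.1, 4.7]
finger_gap: 0.19
```

```bash
python3 - <<'E'
from h import *
o=status.get_obs();print(o['t'],o['ee_pos'],o['eef_rot'],o['ft_force'],o['ft_torque'],o['finger_gap'])
E
```

```text
9.95 [0.5414 0.0895 0.2055] [179.8327  -0.0865 -14.0794] [-1.0076 -6.0621  4.7026] [-1.1082  0.2945 -0.0059] 0.19023605145358086
```

>>> drive_tool --angular '[[0,0,0],[0,0,0],[0,0,0],[0,0,0],[0,0,0]]' --offset '[[0,-2,0],[0,-4,0],[0,-6,0],[0,-8,0],[0,-9,0]]' --hand '[0.1,0.1,0.1,0.1,0.1]'

```text
t: 10.45
ee_pos: [0.5436, 0.0986, 0.2055]
eef_rot: [179.9, -0.1, -14.1]
ft_force: [-1.2, -5.7, 4.4]
finger_gap: 0.194
```

>>> drive_tool --angular '[[0,0,0],[0,0,0]]' --offset '[[0,-1,0],[0,-2,0]]' --hand '[0.1,0.1]'

```text
t: 10.65
ee_pos: [0.5441, 0.1005, 0.2055]
eef_rot: [179.9, -0.1, -14.1]
ft_force: [-1.3, -4.8, 3.7]
finger_gap: 0.192
```

>>> drive_tool --angular '[[0,0,0],[0,0,0]]' --offset '[[0,-1,0],[0,-2,0]]' --hand '[0.1,0.1]'

```text
t: 10.85
ee_pos: [0.5443, 0.1043, 0.2046]
eef_rot: [-179.9, 0.0, -14.1]
ft_force: [-0.3, -2.0, 0.7]
finger_gap: 0.195
```

>>> drive_tool --angular '[[0,0,0],[0,0,0],[0,0,0],[0,0,0],[0,0,0]]' --offset '[[0,-2,0.1],[0,-5,0.2],[0,-9,0.2],[0,-13,0.2],[0,-17,0.2]]' --hand '[0.1,0.1,0.1,0.1,0.1]'

```text
t: 11.35
ee_pos: [0.5484, 0.1206, 0.2046]
eef_rot: [-180.0, 0.0, -14.1]
ft_force: [-1.0, -0.7, -0.6]
finger_gap: 0.195
```

>>> drive_tool --angular '[[0,0,0],[0,0,0],[0,0,0],[0,0,0],[0,0,0]]' --offset '[[0,-4,0],[0,-8,0],[0,-12,0],[0,-16,0],[0,-20,0]]' --hand '[0.1,0.1,0.1,0.1,0.1]'

```text
t: 11.85
ee_pos: [0.5533, 0.1399, 0.2047]
eef_rot: [-180.0, 0.0, -14.1]
ft_force: [-0.4, -0.8, -2.0]
finger_gap: 0.198
```

>>> drive_tool --angular '[[0,0,0],[0,0,0],[0,0,0],[0,0,0],[0,0,0]]' --offset '[[0,-4,0],[0,-8,0],[0,-12,0],[0,-16,0],[0,-20,0]]' --hand '[0.1,0.1,0.1,0.1,0.1]'

```text
t: 12.35
ee_pos: [0.5582, 0.1592, 0.2048]
eef_rot: [-180.0, 0.0, -14.1]
ft_force: [0.1, -0.8, -1.5]
finger_gap: 0.198
```

>>> drive_tool --angular '[[0,0,0],[0,0,0],[0,0,0]]' --offset '[[0,0,0.3],[0,0,0.5],[0,0,0.5]]' --hand '[0.1,0.1,0.1]'

```text
t: 12.65
ee_pos: [0.5583, 0.1589, 0.2047]
eef_rot: [-180.0, -0.0, -14.1]
ft_force: [0.5, 1.2, -1.5]
finger_gap: 0.193
```

```bash
python3 - <<'E'
from h import *
s=cams.camera("side")
cv2.imwrite("pics/s14.png",cv2.resize(np.clip(s[150:260,235:345,::-1]*1.6,0,255).astype(np.uint8),None,fx=5.4,fy=5.4,interpolation=cv2.INTER_CUBIC))
o=status.get_obs();print(o['t'],o['ee_pos'],o['eef_rot'],o['ft_force'],o['ft_torque'],o['finger_gap'])
E
```

```text
12.7 [0.5583 0.1588 0.2047] [-179.9727   -0.0322  -14.0884] [ 0.5264  0.5215 -0.8119] [ 0.2458 -0.0391 -0.0016] 0.19741867593703794
```

View pics/s14.png

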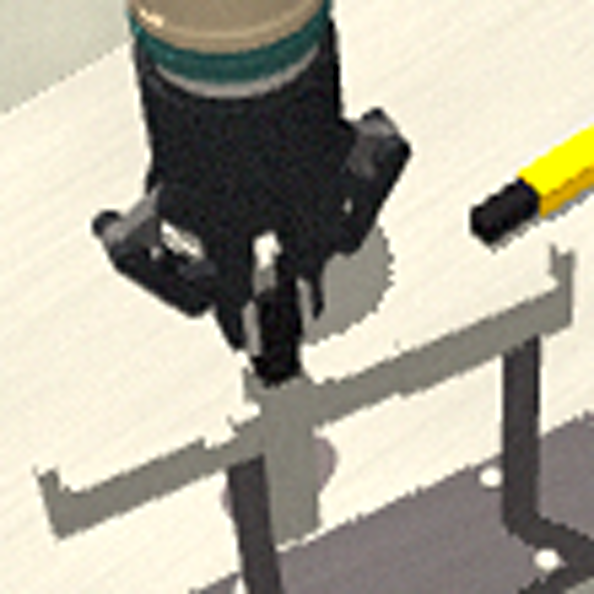

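>>> drive_tool --angular '[[0,0,0],[0,0,0],[0,0,0],[0,0,0],[0,0,0]]' --offset '[[0,0,0.4],[0,-2,0.5],[0,-5,0.5],[0,-8,0.5],[0,-11,0.5]]' --hand '[0.1,0.1,0.1,0.1,0.1]'

```text
t: 13.2
ee_pos: [0.5609, 0.1676, 0.2045]
eef_rot: [179.8, -0.1, -14.1]
ft_force: [-1.3, -5.5, 4.2]
finger_gap: 0.193
```

>>> drive_tool --angular '[[0,0,0],[0,0,0],[0,0,0],[0,0,0],[0,0,0]]' --offset '[[0,-2,0],[0,-4,0],[0,-6,0],[0,-8,0],[0,-9,0]]' --hand '[0.1,0.1,0.1,0.1,0.1]'

```text
t: 13.7
ee_pos: [0.5632, 0.1767, 0.2045]
eef_rot: [179.8, -0.1, -14.1]
ft_force: [0.0, -5.4, 4.7]
finger_gap: 0.193
```

>>> drive_tool --angular '[[0,0,0],[0,0,0],[0,0,0],[0,0,0]]' --offset '[[0,-1,0],[0,-2,0],[0,-3,0],[0,-4,0]]' --hand '[0.1,0.1,0.1,0.1]'

```text
t: 14.1
ee_pos: [0.5641, 0.1805, 0.2045]
eef_rot: [179.8, -0.1, -14.1]
ft_force: [-1.1, -5.3, 3.8]
finger_gap: 0.196
```

>>> drive_tool --angular '[[0,0,0],[0,0,0]]' --offset '[[0,-1,0],[0,-2,0]]' --hand '[0.1,0.1]'

```text
t: 14.3
ee_pos: [0.5646, 0.185, 0.2034]
eef_rot: [-179.9, 0.0, -14.1]
ft_force: [0.9, -0.1, -3.1]
finger_gap: 0.196
```

>>> drive_tool --angular '[[0,0,0],[0,0,0]]' --offset '[[0,-1,0],[0,-2,0]]' --hand '[0.1,0.1]'

```text
t: 14.5
ee_pos: [0.5646, 0.1865, 0.203]
eef_rot: [-180.0, 0.1, -14.1]
ft_force: [0.1, 0.3, -2.7]
finger_gap: 0.193
```

>>> drive_tool --angular '[[0,0,0],[0,0,0],[0,0,0],[0,0,0]]' --offset '[[0,-1,0.5],[0,-2.2,1],[0,-2.2,1.5],[0,-2.2,2]]' --hand '[0.1,0.1,0.1,0.1]'

```text
t: 14.9
ee_pos: [0.5655, 0.1881, 0.2017]
eef_rot: [180.0, 0.0, -14.1]
ft_force: [0.2, 0.7, -2.2]
finger_gap: 0.196
```

>>> drive_tool --angular '[[0,0,0],[0,0,0],[0,0,0]]' --offset '[[0,0,0.5],[0,0,1],[0,0,1]]' --hand '[0.1,0.1,0.1]'

```text
t: 15.2
ee_pos: [0.5654, 0.1879, 0.2008]
eef_rot: [180.0, 0.0, -14.1]
ft_force: [-0.0, 0.5, -3.6]
finger_gap: 0.194
```

>>> drive_tool --angular '[[0,0,0],[0,0,0],[0,0,0],[0,0,0]]' --offset '[[0,0,0.8],[0,0,1.6],[0,0,2.4],[0,0,2.4]]' --hand '[0.1,0.1,0.1,0.1]'

```text
t: 15.6
ee_pos: [0.5654, 0.188, 0.1983]
eef_rot: [180.0, 0.0, -14.1]
ft_force: [-0.9, 0.7, -2.6]
finger_gap: 0.193
```

>>> drive_tool --angular '[[0,0,0],[0,0,0],[0,0,0],[0,0,0]]' --offset '[[0,0,0.6],[0,0,1.2],[0,0,1.8],[0,0,1.8]]' --hand '[0.1,0.1,0.1,0.1]'

```text
t: 16.0
ee_pos: [0.5654, 0.188, 0.1966]
eef_rot: [180.0, 0.0, -14.1]
ft_force: [0.5, -0.4, -3.6]
finger_gap: 0.195
```

>>> drive_tool --angular '[[0,0,0],[0,0,0],[0,0,0]]' --offset '[[0,0,0.4],[0,0,0.8],[0,0,0.8]]' --hand '[0.1,0.1,0.1]'

```text
t: 16.3
ee_pos: [0.5654, 0.188, 0.1958]
eef_rot: [180.0, 0.0, -14.1]
ft_force: [0.3, 0.3, -3.6]
finger_gap: 0.194
```

>>> drive_tool --angular '[[0,0,0],[0,0,0],[0,0,0]]' --offset '[[0,0,0.4],[0,0,0.4],[0,0,0.4]]' --hand '[0.1,0.1,0.1]'

```text
t: 16.6
ee_pos: [0.5655, 0.188, 0.1956]
eef_rot: [-180.0, -0.0, -14.1]
ft_force: [-0.3, 0.3, -2.2]
finger_gap: 0.196
```

```bash
python3 - <<'E'
from h import *
s=cams.camera("side")
cv2.imwrite("pics/s15.png",cv2.resize(np.clip(s[150:260,235:345,::-1]*1.6,0,255).astype(np.uint8),None,fx=5.4,fy=5.4,interpolation=cv2.INTER_CUBIC))
o=status.get_obs();print(o['t'],o['ee_pos'],o['eef_rot'],o['ft_force'],o['ft_torque'],o['finger_gap'])
E
```

```text
16.65 [0.5655 0.188  0.1957] [-179.9995   -0.0192  -14.0846] [-0.432   0.0206 -1.5319] [-0.029   0.0571  0.0322] 0.19609800094004576
```

View pics/s15.png

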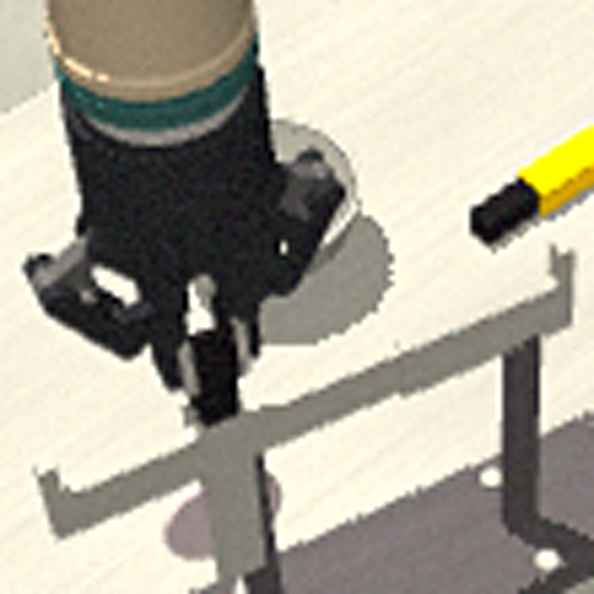

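>>> drive_tool --angular '[[0,0,0],[0,0,0],[0,0,0],[0,0,0],[0,0,0]]' --offset '[[0,0,0.2],[0,0,0.2],[0,0,0.2],[0,0,0.2],[0,0,0.2]]' --hand '[0.1,0.22,0.26,0.32,0.4]'

```text
t: 17.15
ee_pos: [0.5657, 0.188, 0.1955]
eef_rot: [-180.0, -0.0, -14.1]
ft_force: [-0.2, 0.7, -0.2]
finger_gap: 0.4
```

```bash
python3 - <<'E'
from h import *
s=cams.camera("side")
cv2.imwrite("pics/s16.png",cv2.resize(np.clip(s[150:260,235:345,::-1]*1.6,0,255).astype(np.uint8),None,fx=5.4,fy=5.4,interpolation=cv2.INTER_CUBIC))
o=status.get_obs();print(o['t'],o['ee_pos'],o['eef_rot'],o['ft_force'],o['ft_torque'],o['finger_gap'])
E
```

```text
17.2 [0.5656 0.188  0.1954] [-179.9978   -0.0202  -14.082 ] [ 0.3253 -0.1472  0.9419] [-0.0092 -0.0125  0.0342] 0.39458246040382694
```

View pics/s16.png

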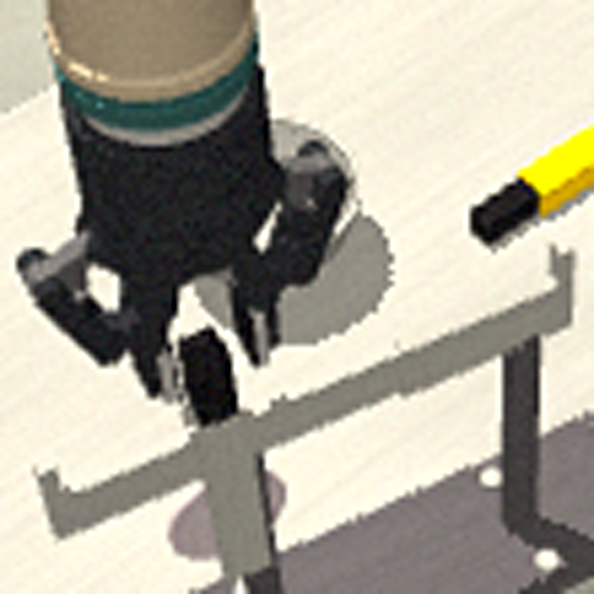

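>>> drive_tool --angular '[[0,0,0],[0,0,0],[0,0,0]]' --offset '[[0,0,0],[0,0,0],[0,0,0]]' --hand '[0.55,0.6,0.6]'

```text
t: 17.5
ee_pos: [0.5655, 0.188, 0.1953]
eef_rot: [180.0, -0.0, -14.1]
ft_force: [-0.2, 0.0, 0.5]
finger_gap: 0.599
```

```bash
python3 - <<'E'
from h import *
s=cams.camera("side")
cv2.imwrite("pics/s17.png",cv2.resize(np.clip(s[150:260,235:345,::-1]*1.6,0,255).astype(np.uint8),None,fx=5.4,fy=5.4,interpolation=cv2.INTER_CUBIC))
o=status.get_obs();print(o['t'],o['ee_pos'],o['eef_rot'],o['ft_force'],o['ft_torque'],o['finger_gap'])
E
```

```text
17.55 [0.5655 0.188  0.1953] [179.9941  -0.0006 -14.0838] [ 0.1089  0.4119 -0.4078] [-0.0135  0.0166 -0.0265] 0.6005759781320114
```

View pics/s17.png

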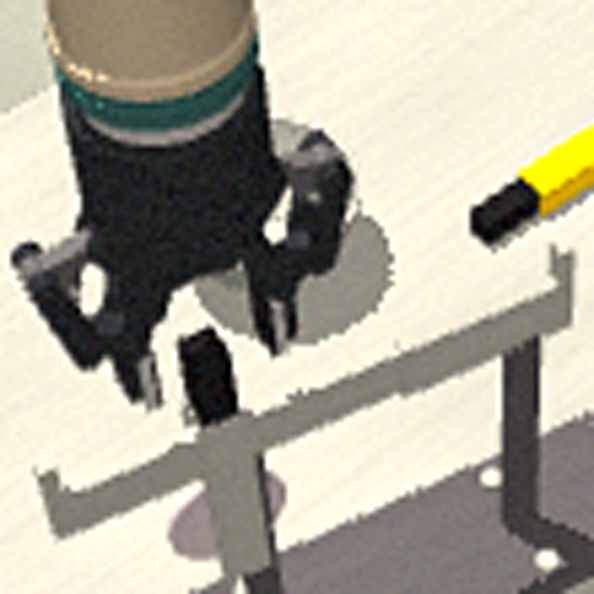

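```bash
python3 - <<'E'
from h import *
ims=[cams.camera("side")[195:255,255:300,::-1] for i in range(6)]
cv2.imwrite("pics/s18.png",cv2.resize(np.clip(np.hstack(ims)*1.6,0,255).astype(np.uint8),None,fx=2.9,fy=2.9,interpolation=cv2.INTER_CUBIC))
E
```

```text
(no output)
```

View pics/s18.png

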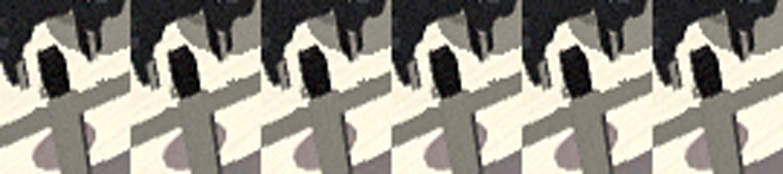

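```bash
python3 - <<'E'
from h import *
im=cams.camera("side")
g=im.max(axis=2)[205:235,262:288]
m=(g<45).astype(np.uint8)
k,l,s,c=cv2.connectedComponentsWithStats(m)
for i in range(1,k):
    if s[i,4]>5: print(s[i]+[262,205,0,0,0],c[i]+[262,205])
i=1+np.argmax(s[1:,4]); 
for r in range(30):
    xs=np.where(l[r]==i)[0]
    if len(xs): print(205+r,262+xs.min(),262+xs.max())
X=np.array([.97,-.2433,0]);Y=np.array([.2433,.97,0]);Z=np.array([0,0,1.])
p=np.array([.5655,.188,.195])
def sil(p,th,dy=0):
    t=np.radians(th);U=np.cos(t)*Z+np.sin(t)*Y;V=np.cos(t)*Y-np.sin(t)*Z
    q=np.array([proj("side",p+dy*Y+a*.01*X+b*.009*V+h*U) for a in(-1,1) for b in(-1,1) for h in(.016,.058)],np.float32)
    h=cv2.convexHull(q); M=cv2.moments(h); return M['m10']/M['m00'],M['m01']/M['m00'],M['m00'],q.min(0),q.max(0)
for th in(0,5,8,10,13):
  for z in(0,.004,.009): print(th,z,sil(p+[0,0,z],th))
E
```

```text
[262 205   4   8  20] [263.1  207.35]
[281 205   5  10  29] [283.3793 208.931 ]
[268 211  11  18 139] [273.1079 219.3741]
211 272 274
212 270 274
213 268 275
214 268 276
215 268 276
216 268 277
217 269 277
218 269 277
219 269 277
220 269 277
221 269 277
222 270 278
223 270 278
224 270 278
225 271 278
226 271 278
227 272 276
228 272 273
0 0 (273.289729198263, 219.49817138966273, 163.5641237013042, array([266.9835, 209.5811], dtype=float32), array([279.4181, 229.5382], dtype=float32))
0 0.004 (273.1125780099217, 218.4491646751912, 164.91193062625825, array([266.7825, 208.4908], dtype=float32), array([279.2637, 228.5316], dtype=float32))
0 0.009 (272.8894559084498, 217.12800718195524, 166.61994755780324, array([266.5293, 207.1176], dtype=float32), array([279.0692, 227.2639], dtype=float32))
5 0 (272.00146971085246, 220.0612519824321, 153.3354615215212, array([265.006 , 210.2566], dtype=float32), array([278.8351, 229.9768], dtype=float32))
5 0.004 (271.81978956126596, 219.01307303615576, 154.64266522438265, array([264.7982, 209.1662], dtype=float32), array([278.6786, 228.9719], dtype=flo
[... 856 characters left out ...]
.8771, 209.9714], dtype=float32), array([278.0749, 229.4279], dtype=float32))
10 0.009 (270.31055957324696, 218.3322983212048, 145.24944065883756, array([262.6069, 208.5988], dtype=float32), array([277.8751, 228.1646], dtype=float32))
13 0 (269.9066237549299, 221.1591333451679, 142.14531748415902, array([261.9802, 211.6031], dtype=float32), array([277.8656, 230.7093], dtype=float32))
13 0.004 (269.71748132179454, 220.1134481023991, 143.12963678361848, array([261.7619, 210.5142], dtype=float32), array([277.7056, 229.7074], dtype=float32))
13 0.009 (269.4792765846024, 218.79644529100085, 144.37468040850945, array([261.487 , 209.1427], dtype=float32), array([277.5042, 228.4457], dtype=float32))
```

>>> drive_tool --angular '[[0,0,0],[0,0,0],[0,0,0],[0,0,0],[0,0,0]]' --offset '[[0,0,-8],[0,0,-20],[0,0,-40],[0,0,-65],[0,0,-90]]' --hand '[0.6,0.6,0.6,0.6,0.6]'

```text
t: 18.4
ee_pos: [0.5656, 0.188, 0.2874]
eef_rot: [-180.0, -0.1, -14.1]
ft_force: [0.9, -0.3, 0.2]
finger_gap: 0.601
```

>>> drive_tool --angular '[[0,0,0],[0,0,0],[0,0,0],[0,0,0],[0,0,0]]' --offset '[[0,0,-30],[-20,0,-60],[-50,20,-80],[-80,60,-90],[-100,90,-90]]' --hand '[0.6,0.6,0.6,0.6,0.6]'

```text
t: 18.9
ee_pos: [0.4454, 0.1245, 0.3786]
eef_rot: [-179.9, -0.3, -14.0]
ft_force: [0.1, -1.2, 0.7]
finger_gap: 0.598
```

>>> drive_tool --angular '[[0,0,0],[0,0,0],[0,0,0]]' --offset '[[0,0,0],[0,0,0],[0,0,0]]' --hand '[0.6,0.6,0.6]'

```text
t: 19.2
ee_pos: [0.4474, 0.1255, 0.3756]
eef_rot: [-180.0, -0.1, -14.1]
ft_force: [-0.1, 0.7, -0.5]
finger_gap: 0.599
```

```bash
python3 - <<'E'
from h import *
s=cams.camera("side");t=cams.camera("top")
cv2.imwrite("pics/s19.png",cv2.resize(np.clip(s[130:300,235:445,::-1]*1.4,0,255).astype(np.uint8),None,fx=3.5,fy=3.5,interpolation=cv2.INTER_CUBIC))
cv2.imwrite("pics/t19.png",t[:,:,::-1])
g=s.max(axis=2)[205:235,255:295]
k,l,st,c=cv2.connectedComponentsWithStats((g<45).astype(np.uint8))
for i in range(1,k):
    if st[i,4]>5: print(st[i]+[255,205,0,0,0],c[i]+[255,205])
o=status.get_obs();print(o['t'],o['ee_pos'],o['ft_force'],o['joint_vel'])
E
```

```text
[268 211  11  18 138] [273.1159 219.3116]
19.3 [0.4475 0.1256 0.3749] [ 0.4503 -0.436  -0.3979] [ 0.0667  0.4174  0.27   -0.059   0.0032 -0.0126]
```

View pics/s19.png

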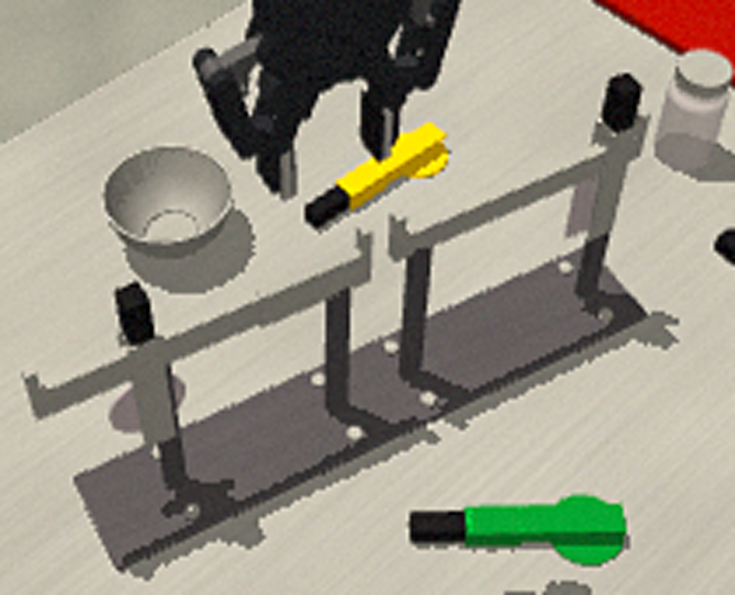

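View pics/t19.png

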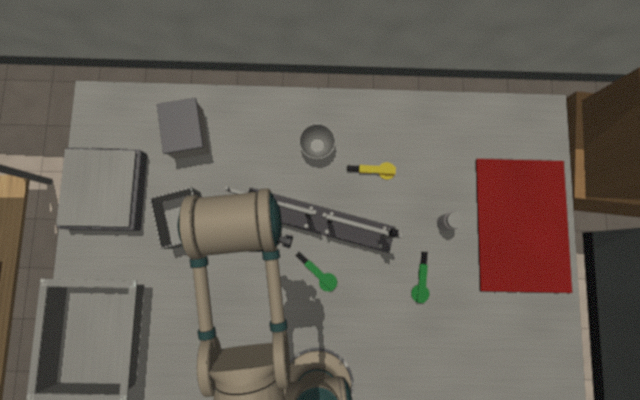

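The carrier hangs in the notch: its block is at side px (273,219), in the same spot before and after the gripper backed off. The spare carrier, bowl, shaker and pan are unmoved, and the gripper touches nothing.

```bash
python3 -c "
from bench import job_done
print(job_done())"
```

```text
the job is handed in; nothing more can be done
None
```

The round-tag carrier is hanging in the notch on rail 2, and I handed the job in at about 19 s of the 61 s allowed.

- **What I did:** I gripped its black block from above, lifted it 36 mm over both end stops and set it down on the sleeve with about 5 N. I then slid it along the rail: the 1 mm step off the sleeve and the notch edge both showed in the force and height readings. I lowered it into the notch, released it and backed away.
- **Seated:** the grip height ended 9 mm below its height on the bar, as the task describes. The block sits at side pixel (273.1, 219.3), against (273.3, 219.5) predicted for an upright, seated carrier. It stayed there after release and retreat.
- **Forces:** I read about 7 N down and 6 N along the rail at most, in samples after each move.
- **Other objects:** in the last pictures the square-tag carrier, bowl, shaker and pan show no movement by eye. The arm partly hides the pan in the top view.

**Checks that disagreed:**
- The fingertips appeared about 30 mm higher in the pictures than the reported tool position. I lowered in steps, watching picture and force, and gripped about 22 mm below the planned height.
- During part of the slide on the bar the contact force fell to about 1 N or less, close to losing contact. The height held within about 0.2 mm, and I pressed slightly harder from there on.
- After release the carrier looked tilted in the side picture. The projection check showed this was perspective.

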